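# Set up the marking gauge: fit the fence blade, then hold the arm at the cursor

### The job

Set up the marking gauge for the next enclosure: take the fence blade (the one with the flat rectangular handle) out of the wooden rack, push it fully down into the slot of the gauge until its handle sits on the slot block, and let go of it. Then squeeze in the lock button on the head of the gauge's spring-loaded telescoping arm to release it, and pull the arm out along the scale until its pointer is level with the line on the cursor. Finish while still gripping the head and holding it steady there (it springs back if let go), with the other two blades and the rest of the bench left where they are.

Things in the scene. Friction and masses are not known exactly. Their poses are not given: they have to be found in the camera images.
- gauge: the marking gauge, screwed down: aluminium base plate 295 x 120 x 12. Origin on the table surface; x = the way the arm extends, y = the side of the lock button, z up; the plate spans x -130 to +165, y -75 to +45. A dark tube that guides the arm (26 wide, top 48 above the table) spans x -120 to +8 at y 0. A slot block 30 (x) x 50 (y), top 52 above the table, stands at x -75, y -45
- scale_start (a point): point of the white scale strip level with the pointer's home place (gauge x 40, y -49, 15 above the table), axes as the gauge. The strip is 22 wide, lies flat on the plate and has black marks every 10 mm, longer every 50 mm
- keeper (a point): top of a small steel post, 8 (x) x 10 (y), beside the arm at gauge x -2, y 29, 44 above the table; a lug of the lock button hooks behind it and so locks the arm at home
- slot_mouth (a point): centre of the slot's mouth, on top of the slot block, 52 above the table; axes as the gauge. The slot is 7 mm along the gauge's x and 33 mm along its y, 40 deep, with a slightly chamfered mouth
- rack: wooden rack, fixed, 50 (x) x 190 (y) x 45 high, with three 7 x 33 mm slots in a row along its y (at y -65, 0, +65 from its centre), one blade upright in each; origin at the centre of its underside
- fence_blade: the fence blade, loose, about 70 g, standing upright in one of the rack's slots (any of the three): steel tang 4 (x) x 30 (y) x 36 (z) below a black flat rectangular handle 12 (x) x 40 (y) x 45 (z), 81 high in all; origin at the bottom centre of the tang, z up. It fits the slots either way round. In the rack its handle spans 45 to 90 above the table; fully down in the gauge 52 to 97
- blade_shoulder (a point): centre of the underside of the fence blade's handle, 36 above the tang's bottom; meets slot_mouth when the blade is fully home
- head: telescoping arm: a bar ending in a black block (the head) 30 (x) x 24 (y), 22 to 80 above the table. Frame parallel to the gauge's, origin under the block's middle at table height: gauge x 40, y 0 at home, x 140 fully out. A spring draws it home: 3 N at home, 6 N fully out. With the lock button out, the lock stops it after 1 mm. A thin pointer sticks out of its -y side, 22 to 26 above the table
- pointer_tip (a point): end of the pointer: same x as the head's centre, 38 to its -y side, 24 above the table
- lock_button (a joint): how far the lock button is squeezed in, m: 0 = out (locked), 0.006 = fully in; from about 0.004 the lock is free. It takes 2 N to start and 5.5 N fully in, and springs out again by itself; once the arm has left home by some 20 mm the button no longer matters
- button_face (a point): centre of the outer face of the lock button, a grey plate 22 (x) x 26 (z) on the head's +y side, 30 from the head's axis when out, 24 when fully in, 55 above the table. Head and button together measure 42 across y, 36 with the button fully in; squeeze it from above against the plain -y face of the head. The middle of the squeeze is then 6 to the +y side of the axis
- cursor: small clear clip 12 (x) x 18 (y) x 6 on the scale strip, fixed, with a black line across its middle at x 0; origin at the middle of its underside, axes parallel to the gauge's. It stands 45 to 88 mm beyond the pointer's home position, a different place each time
- blade_round: bystander, loose (60 g): a blade with the same steel tang but a round upright knob (20 mm diameter) as its handle; origin at the bottom centre of the tang
- blade_tee: bystander, loose (60 g): a blade with the same steel tang but a thin stem and a 12 mm thick crossbar, 30 mm long, as its handle; origin at the bottom centre of the tang
- enclosure: bystander, loose: open white plastic box 115 x 80 x 40, origin at the centre of its underside
- enclosure_lid: bystander, loose: white plastic lid 80 x 115 x 7, origin at the centre of its underside
- circuit_board: bystander, loose: green circuit board 50 x 70 x 10, origin at the centre of its underside
- battery_cell: bystander, loose: flat silvery battery cell 45 x 60 x 7, origin at the centre of its underside
- driver: bystander, loose: screwdriver with a red handle, 170 long, origin on its underside
Mind the look-alikes: they are no part of the job. Leave any orange, purple or red look-alike of the fence_blade alone.

How it is judged:
On the way, in this order (a step that is already met when the one before it is completed fails the run):
1. the fence blade is fully home in the gauge's slot and let go (distance between blade_shoulder and slot_mouth below 0.004 m and angle between fence_blade's own z axis and vertical below 0.08 rad and angle between the x axis of fence_blade and the x axis of gauge, either way round below 0.15 rad and contact force between the fingers and fence_blade below 0.1 N), for 0.3 s.
2. the lock button is squeezed in (value of joint lock_button above 0.0035 m), for 0.05 s.
At the end, for the whole second after the job is handed in: The fence blade stands upright, fully home in the gauge's slot (shoulder within 4 mm of the mouth, untouched), and the fingers still hold the arm's head (contact over 1 N) at rest with its pointer within 4 mm of the cursor's line along the scale (all of step 1 and x of pointer_tip in the frame of cursor between -0.004 and 0.004 m and contact force between the fingers and head above 1 N and linear speed of head below 0.01 m/s); the arm keeps its last pose, push and grip.
It fails at once if another blade or another loose thing on the bench is moved more than 30 mm (distance of any of blade_round, blade_tee, enclosure, enclosure_lid, circuit_board, battery_cell, driver from where it was at the start of the episode above 0.03 m).
It also fails if it takes over 56 s, if anything falls off the work surface, if the arm or the gripper's body presses on something with over 40 N, if the wrist force passes 120 N, or if a joint passes its speed limit or range.

### The arm

A 6-joint arm with a two-finger parallel gripper is mounted at the origin on the work surface. World frame = base frame: x ahead of the robot, y to its left, z up, the work surface at z = 0. Lengths are in m, angles in rad, forces in N, time in s.
With the tool pointing down it reaches from about 0.375 to 0.975 m from the base axis. Payload 3.8 kg.
Tool frame: the origin (TCP) lies on the centre line of the jaws, within the pads' length; the fingertips stand 14 mm ahead of it and the grasp point (between the pads) lies 5 mm behind it; z points along the fingers, y is the line along which they close (so a half turn about z gives the same grasp; the last joint's range is limited). The gripper opens to 85 mm and grips with 20 to 120 N. Pads are 22 mm wide; open, the fingers measure 114 mm over their backs; the gripper's body (76 mm by 85 mm) begins 54 mm behind the grasp point. The pads swing forward as they close: fully open they stand 13 mm farther back than shut.
Start: joints at [1.086, 0.264, 1.604, -0, 1.274, -0.037], TCP at [0.292, 0.608, 0.245] pointing down, gripper open.
Joint ranges: [-2.63, 2.63], [-0.94, 2.18], [0.31, 2.57], [-1.31, 4.45], [0, 2.66], [-2.55, 2.55]. Speed limits (rad/s): [2.57, 2.57, 3.14, 3.14, 3.14, 3.14].

### API

Orientations are given as a rotation vector (axis times angle).
In Python, from workcell import bot, eyes, spot_in gives the robot as it stands.
- The arm moves only by the tool carry_out, never from a script. Its argument "series" is text: rows parted by semicolons, each of 4 numbers parted by spaces: the shift along the world's x, y, z in m, then the turn about the world's z in degrees. In form: tx ty tz roll; .... A call has 1 to 20 rows; each row shifts and turns the commanded pose from where the row before left it; what a row does not reach is not made up. A row lasts 1/8 s, in which the tool goes at most 62.5 mm and 10.7 degrees, less where a joint would pass 70% of its speed; a pose out of reach is approached as far as the arm can. A call is refused whole if a number of a shift passes 0.0625 or a number of a turn 10.7, either way. A call with a gripper value outside its range is refused whole. "jaw" is the gripper command: -1 is shut, 1 is fully open, values between are in proportion, set as the call begins (left out, the last holds). The fingers move at their own pace and stop on an object; "grip_force" is the grip in N (left out, the last holds). Time passes only in rows, so rows that do not move let the fingers close. It gives the time, the measured TCP pose, the force, the opening and the grip force at its end, in the units of the state.
- bot.read_state(): the state, without advancing time (a new reading comes with each control period).
- eyes.read_camera(name): name is "scene" or "top" or "wrist"; returns (picture, depth): 384x512x3 uint8, blue, green, red; 384x512 float32, m along the optical axis (not along the pixel's ray), 0 where there is no reading.
- eyes.get_calibration(name): a dict with "K" (3x3 intrinsics, pixels), "position" and "rotation" of the camera in the world; the wrist camera has in their place "T_tool_cam" (4x4, takes a point from camera to tool coordinates, whose origin is the TCP and whose axes are the flange's). Camera axes: x right, y down, z forward; pixel columns grow to the right and rows downward; lengths in m; the calibration is good to about 2 mm. A picture is of the moment at which its call begins: read the wrist's pose just before it. get_calibration takes no time and is no camera call.
- bot.finish_job(): hands the job in; it is judged then, once.
Trained networks look in the newest picture that a camera, given by its name, has taken for a name from the list of things; names that differ only in an ending like _2 or _b are one class to them, and where a whole thing is asked for, a point or a joint stands for the part that bears it (a point fixed in the world has none). Each returns a list of dicts, best first, with "score" (0 to 1); they miss things now and then, are a little off and sometimes report something else, mostly with a low value. They report only what shows in the picture. A call takes as long as a camera call. They do not tell look-alikes from the thing itself.
- spot_in(camera, target): "rect" ([centre column, centre row, width, height] in pixels, round what is visible of it).
The state is a dict: "time": time; "q": joint angles; "joint_vel": joint speeds; "joint_torque": joint torques, N m; "tool_pos": TCP position; "tcp_rot": TCP orientation; "wrist_force": force on the tool from outside, world axes, zero at the start; "torque": the same for the moment, N m; "width": opening from 0.0 (shut) to 1.0 (fully open); "grip_force": force on a finger pad.
Only numpy, scipy, OpenCV 4.12 (cv2) and the standard library are available. Lean on these libraries where they do the work, as an engineer would, in place of code of your own. Each camera call takes 0.05 s, during which the arm holds its last target. There are 200 camera calls.

## Working session

There is one attempt and no reset: what is moved stays moved. The work goes in short steps, Python scripts to look and compute and a tool call to move; the robot and the scene stay as the last step left them, time stands still between calls to the robot, and variables do not carry over. Pictures are saved under pics/ and viewed, at most 10 in all, crops included, and the job is handed in when it is done.

Besides the shell and the picture viewer there is one more tool, called in YAML: its name, and indented under it one key for each argument. carry_out: Moves the arm, as the interface text tells. Its arguments: {"type":"object","properties":{"series":{"type":"string"},"jaw":{"type":"number"},"grip_force":{"type":"number"}},"required":["series"]}

```bash
mkdir -p pics; cat > h.py <<'E'
import numpy as np,cv2
from workcell import bot,eyes,spot_in
from scipy.spatial.transform import Rotation as R
def pose(cam,s=None):
    c=eyes.get_calibration(cam)
    if cam!='wrist': 
        Rm=np.array(c['rotation'],float)
        if Rm.shape!=(3,3): Rm=R.from_rotvec(Rm).as_matrix()
        return np.array(c['K']),Rm,np.array(c['position'])
    T=np.eye(4);T[:3,:3]=R.from_rotvec(s['tcp_rot']).as_matrix();T[:3,3]=s['tool_pos']
    T=T@np.array(c['T_tool_cam']);return np.array(c['K']),T[:3,:3],T[:3,3]
def grab(cam):
    s=bot.read_state();im,d=eyes.read_camera(cam);K,Rm,p=pose(cam,s)
    v,u=np.mgrid[:d.shape[0],:d.shape[1]]
    ray=np.stack([(u-K[0,2])/K[0,0],(v-K[1,2])/K[1,1],np.ones(u.shape)],-1)@Rm.T
    P=ray*d[...,None]+p; P[d==0]=np.nan
    return im,d,P,ray,p
def atz(ray,p,u,v,z):
    r=ray[int(round(v)),int(round(u))];return p+r*(z-p[2])/r[2]
E
python3 - <<'E'
from h import *
for c in('top','scene'):
    im,d,P,ray,p=grab(c);cv2.imwrite(f'pics/{c}.png',im);np.savez(f'{c}.npz',im=im,P=P,ray=ray,p=p)
    print(c,p)
    for t in('gauge','rack','fence_blade','blade_round','blade_tee','head','cursor','lock_button','slot_mouth','keeper'):
        try:
            for r in spot_in(c,t)[:3]:
                u,v,w,h=r['rect'];print(t,round(r['score'],2),np.round(r['rect']),np.round(P[int(v),int(u)],3))
        except Exception as e: print(t,e)
print(bot.read_state())
E
```

```text
top [0.42736201 0.0837677  1.00697557]
gauge 0.93 [339. 188. 119.  53.] [ 0.541 -0.115  0.082]
rack 0.79 [174. 211.  80.  39.] [0.498 0.271 0.059]
fence_blade 0.69 [106. 209.  20.  13.] [0.508 0.42  0.08 ]
fence_blade 0.64 [178. 156.  20.  14.] [0.627 0.254 0.079]
fence_blade 0.57 [143. 203.  23.   9.] [0.518 0.333 0.09 ]
blade_round 0.64 [168. 207.  14.  11.] [0.509 0.278 0.078]
blade_tee 0.64 [338. 192.  26.  28.] [ 0.532 -0.115  0.08 ]
head 0.76 [334. 192.  24.  22.] [ 0.53  -0.106  0.078]
head 0.35 [340. 184. 124.  56.] [ 0.548 -0.118  0.081]
head 0.32 [283. 118.  28.  24.] [ 0.732 -0.001  0.004]
slot_mouth 0.8 [340. 186. 122.  50.] [ 0.546 -0.118  0.079]
keeper 0.96 [341. 185. 120.  55.] [ 0.549 -0.121  0.077]
scene [1.0172014  0.64870484 0.54326375]
gauge 0.81 [200. 169. 105.  69.] [ 0.558 -0.114  0.013]
rack 0.89 [337. 237.  81.  79.] [0.539 0.306 0.046]
rack 0.66 [162. 224.  28.  25.] [0.734 0.002 0.006]
fence_blade 0.97 [357. 232.  23.  33.] [0.531 0.341 0.075]
fence_blade 0.88 [344. 284.  23.  46.] [0.624 0.388 0.053]
fence_blade 0.64 [387. 207.  21.  35.] [0.403 0.319 0.05
[... 500 characters left out ...]
 28.] [0.533 0.345 0.075]
{'time': 1.1, 'q': array([ 1.08612510e+00,  2.63927713e-01,  1.60398880e+00, -7.02979570e-06,
        1.27372989e+00, -3.69054195e-02]), 'joint_vel': array([-0.00028174, -0.00078254,  0.00071913, -0.00087041,  0.00070847,
       -0.00147425]), 'joint_torque': array([-1.22989832e-04, -5.15070140e+01, -3.67738152e+01,  6.68945108e-05,
        6.20502469e-04, -1.17406807e-05]), 'tool_pos': array([0.29224552, 0.60844429, 0.24526709]), 'tcp_rot': array([-6.97483081e-01, -3.06318061e+00,  8.43025751e-05]), 'wrist_force': array([-0.59534846,  0.11934363, -0.11164169]), 'torque': array([ 0.01478418,  0.01551345, -0.00687423]), 'grip_force': 0.0, 'width': 1.0005645289942597}
```

```bash
python3 - <<'E'
import cv2
a=cv2.imread('pics/top.png');b=cv2.imread('pics/scene.png')
a=cv2.resize(a[90:270,80:420],(800,424),interpolation=cv2.INTER_CUBIC)
cv2.imwrite('pics/a.png',a)
cv2.imwrite('pics/b.png',cv2.resize(b[110:320,130:430],(800,560),interpolation=cv2.INTER_CUBIC))
E
```

```text
(no output)
```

View pics/a.png

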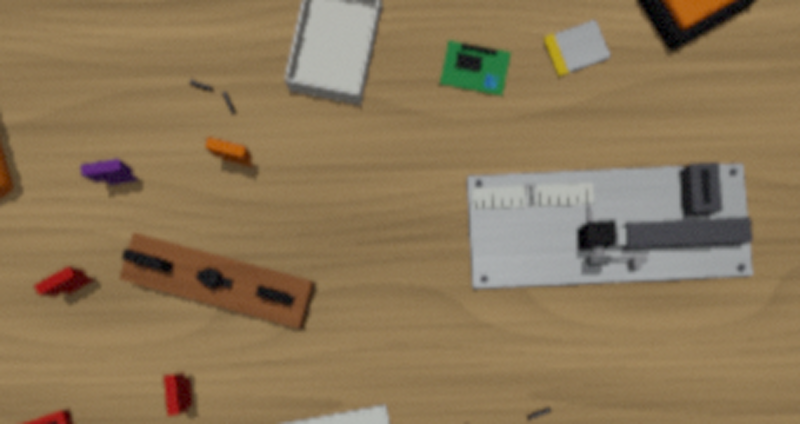

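View pics/b.png

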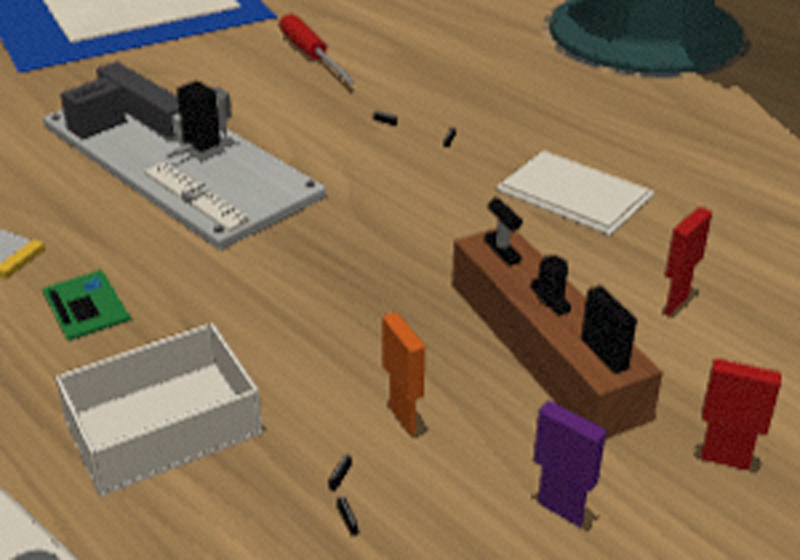

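The top view (zoom 2.35, offset 80,90) shows the fence blade at the left end of the rack, about (143,202), and the gauge at about (340,186). The gauge x axis points left in the picture and its +y points down. The red, purple and orange look-alikes stand around the rack.

```bash
python3 - <<'E'
from h import *
z=np.load('top.npz');P=z['P'];im=z['im']
def rect(m,n):
    q=P[m][:,:2];r=cv2.minAreaRect((q*1000).astype(np.float32));print(n,len(q),np.round(r[0],1),np.round(r[1],1),round(r[2],2),'zmed',np.nanmedian(P[m][:,2]).round(4))
v,u=np.mgrid[:384,:512]
Z=P[...,2]
box=lambda a,b,c,d:(u>a)&(u<b)&(v>c)&(v<d)
rect(box(128,160,190,216)&(Z>.075),'blade top')
rect(box(128,216,186,232)&(Z>.035)&(Z<.06),'rack')
rect(box(275,405,155,216)&(Z>.007)&(Z<.03),'plate')
rect(box(275,405,155,216)&(Z>.065)&(Z<.1),'head')
rect(box(345,405,155,216)&(Z>.04)&(Z<.06),'tube+block')
rect(box(365,390,155,183)&(Z>.04)&(Z<.06),'block')
g=cv2.cvtColor(im,6)
E
```

```text
blade top 98 [523.8 339.6] [39.5 11.9] 72.78 zmed 0.0895
rack 1426 [505.3 277.7] [190.5  49.9] 73.23 zmed 0.0447
plate 4399 [ 553.8 -132.2] [120.3 295.8] 0.96 zmed 0.0119
head 173 [ 529.5 -109.5] [39.2 30.5] 0.03 zmed 0.0787
tube+block 881 [ 561.8 -200.6] [ 90.7 128.8] 11.41 zmed 0.0478
block 278 [ 585.5 -223.3] [50.3 31.9] 1.37 zmed 0.0507
```

carry_out:
  series: "0.0232 -0.0268 -0.0045 -8.12;0.0232 -0.0268 -0.0045 -8.12;0.0232 -0.0268 -0.0045 -8.12;0.0232 -0.0268 -0.0045 -8.12;0.0232 -0.0268 -0.0045 -8.12;0.0232 -0.0268 -0.0045 -8.12;0.0232 -0.0268 -0.0045 -8.12;0.0232 -0.0268 -0.0045 -8.12;0.0232 -0.0268 -0.0045 -8.12;0.0232 -0.0268 -0.0045 -8.12;0 0 0 0;0 0 0 0"
  jaw: 0
  grip_force: 40

```text
time: 2.6
tool_pos: [0.5241, 0.3406, 0.2003]
tcp_rot: [-2.522, -1.872, 0.0]
wrist_force: [0.6, 0.4, -0.0]
width: 0.499
grip_force: 0.0
```

```bash
cat >> h.py <<'E'
def rect(P,m,n):
    q=P[m][:,:2];r=cv2.minAreaRect((q*1000).astype(np.float32));print(n,len(q),np.round(r[0],1),np.round(r[1],1),round(r[2],2),'zmed',np.nanmedian(P[m][:,2]).round(4))
def near(P,x,y,r): return np.hypot(P[...,0]-x,P[...,1]-y)<r
def yaw(s): y=R.from_rotvec(s['tcp_rot']).as_matrix()[:,1];return np.degrees(np.arctan2(y[1],y[0]))
E
python3 - <<'E'
from h import *
s=bot.read_state();print(s['tool_pos'],yaw(s))
im,d,P,ray,p=grab('wrist');cv2.imwrite('pics/w1.png',im)
Z=P[...,2]
rect(P,near(P,.524,.340,.04)&(Z>.075)&(Z<.1),'blade')
rect(P,near(P,.505,.278,.13)&(Z>.04)&(Z<.05),'rack')
E
```

```text
[0.52409303 0.34062692 0.20031843] -16.823359348795087
blade 541 [524.2 342.3] [39.6 11.6] 73.18 zmed 0.0892
rack 5161 [515.  289.1] [207.4 177.1] 26.9 zmed 0.0445
```

View pics/w1.png

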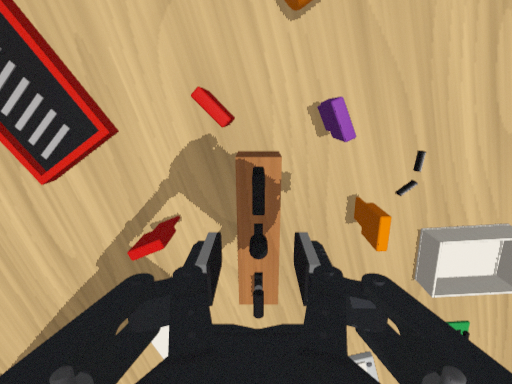

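The wrist picture shows the fence blade at (258,190), the last in the rack's row, aligned with the jaws. Two measurements agree within 3 mm along its width, so I'll descend and grip.

carry_out:
  series: "0 0 -0.04 0;0 0 -0.04 0;0 0 -0.03 0;0 0 -0.02 0;0 0 0 0;0 0 0 0"

```text
time: 3.4
tool_pos: [0.5251, 0.3413, 0.0717]
tcp_rot: [2.522, 1.873, 0.004]
wrist_force: [0.6, 0.8, -0.2]
width: 0.5
grip_force: 0.0
```

carry_out:
  series: "0 0 0 0;0 0 0 0;0 0 0 0;0 0 0 0;0 0 0 0;0 0 0 0"
  jaw: -1

```text
time: 4.15
tool_pos: [0.5253, 0.341, 0.0719]
tcp_rot: [2.523, 1.872, 0.004]
wrist_force: [-0.2, -0.7, 6.7]
width: 0.133
grip_force: 40.3
```

carry_out:
  series: "0 0 0.02 0;0 0 0.04 0;0 0 0.04 0;0 0 0.03 0;0.005 -0.0471 0 -6.02;0.005 -0.0471 0 -6.02;0.005 -0.0471 0 -6.02;0.005 -0.0471 0 -6.02;0.005 -0.0471 0 -6.02;0.005 -0.0471 0 -6.02;0.005 -0.0471 0 -6.02;0.005 -0.0471 0 -6.02;0.005 -0.0471 0 -6.02;0.005 -0.0471 0 -6.02;0.005 -0.0471 0 -6.02;0.005 -0.0471 0 -6.02;0 0 0 0;0 0 0 0"

```text
time: 6.4
tool_pos: [0.5838, -0.2246, 0.2006]
tcp_rot: [-3.141, -0.024, 0.001]
wrist_force: [-0.8, -0.1, -1.2]
width: 0.135
grip_force: 39.9
```

```bash
python3 - <<'E'
from h import *
s=bot.read_state();print(s['tool_pos'],yaw(s),s['width'],s['wrist_force'])
im,d,P,ray,p=grab('wrist');cv2.imwrite('pics/w2.png',im);np.savez('w2.npz',im=im,P=P,ray=ray,p=p)
Z=P[...,2]
rect(P,near(P,.585,-.224,.045)&(Z>.048)&(Z<.055),'block')
rect(P,(Z>.009)&(Z<.02)&(P[...,1]<.02)&(P[...,1]>-.29)&(P[...,0]<.63),'plate')
rect(P,(Z>.06)&(Z<.09)&near(P,.53,-.11,.05),'head')
im,d,P,ray,p=grab('top');Z=P[...,2]
rect(P,near(P,.585,-.224,.04)&(Z>.13)&(Z<.17),'heldblade?')
E
```

```text
[ 0.58384363 -0.22460816  0.20060588] -89.10867948626992 0.134805050862618 [-0.78540615 -0.05352892 -1.22528786]
block 1116 [ 576.8 -224.9] [56.4 69.1] 88.35 zmed 0.0515
plate 14234 [ 554.5 -130.5] [119.6 295.8] 1.12 zmed 0.0119
head 1114 [ 530.4 -109.5] [42.3 30.5] 0.59 zmed 0.0787
heldblade? 37 [ 577.4 -221.8] [21.   4.1] 10.95 zmed 0.1486
```

View pics/w2.png

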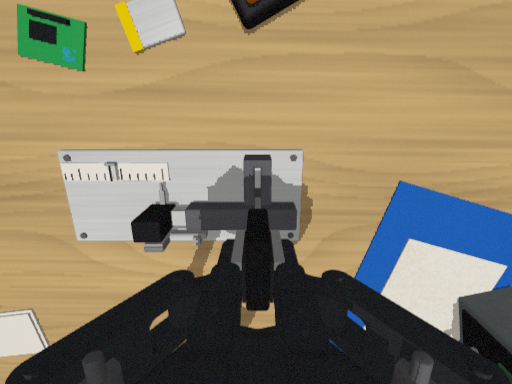

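The picture shows the slot block at (258,170), the held blade at (257,260) in line with it, the head at (153,222) and the cursor at (113,170). I'll measure the block and held blade with this same camera so its bias cancels.

```bash
python3 - <<'E'
from h import *
z=np.load('w2.npz');P=z['P'];im=z['im'];ray=z['ray'];p=z['p'];Z=P[...,2]
rect(P,near(P,.59,-.224,.045)&(Z>.048)&(Z<.055)&(P[...,0]>.556),'block')
for v in range(205,315,8):
    print(v,[tuple(np.round(P[v,u]*1000,0).astype(int)) for u in(246,252,257,262,268)], im[v,244:272:3].sum(-1)//3)
for v in range(154,200,4): print(v, im[v,240:276:2].sum(-1)//3)
g=im[150:205,255:261].sum((1,2))//18;print(g)
print(atz(ray,p,257,150,.052),atz(ray,p,257,200,.052))
E
```

```text
block 1050 [ 585.7 -222.8] [50.5 29.8] 1.4 zmed 0.0516
205 [(np.int64(553), np.int64(-210), np.int64(34)), (np.int64(554), np.int64(-217), np.int64(35)), (np.int64(598), np.int64(-223), np.int64(156)), (np.int64(554), np.int64(-229), np.int64(35)), (np.int64(554), np.int64(-236), np.int64(34))] [48 51 48 52 84 84 47 52 52 48]
213 [(np.int64(549), np.int64(-211), np.int64(48)), (np.int64(602), np.int64(-220), np.int64(184)), (np.int64(602), np.int64(-223), np.int64(183)), (np.int64(603), np.int64(-226), np.int64(185)), (np.int64(549), np.int64(-236), np.int64(46))] [59 57 16 14 15 23 15 22 59 59]
221 [(np.int64(539), np.int64(-211), np.int64(48)), (np.int64(602), np.int64(-220), np.int64(195)), (np.int64(603), np.int64(-223), np.int64(196)), (np.int64(603), np.int64(-225), np.int64(196)), (np.int64(601), np.int64(-229), np.int64(192))] [62 22 17 16 15 14 25 23 38 53]
229 [(np.int64(529), np.int64(-211), np.int64(47)), (np.int64(603), np.int64(-220), np.int64(207)), (np.int64(602), np.int64(-223), np.int64(206)), (np.int64(603), np.int64(-225), np.int64(206)), (np.int64(602), np.int64(
[... 3367 characters left out ...]
 125 126]
182 [132 132  57  56  61  54  59  66 130 132 103  60  59  57  59  63 128 128]
186 [129 129  58  57  61  52  55  70 131 129 108  60  58  59  54  66 127 129]
190 [130 129  56  55  65  56  58  43  47  46  43  57  59  56  61  68 127 127]
194 [134 133  59  58  58  56  58  47  48  45  46  57  60  55  56  68 129 130]
198 [129 132  58  59  63  57  56  58  83  81  73  58  54  63  57  62 128 127]
[166 193 197 198 149  50  50  48  50  49  82  96  96  96  95  95  90 104
 166 186 157 126 126 125 124 125 125 125 123 124 124 125 125 126 124 124
 126 106  68  47  46  45  45  46  46  45  47  69  79  81  80  81  80  81
  83]
[ 0.62069045 -0.22206348  0.052     ] [ 0.56592586 -0.22286333  0.052     ]
```

```bash
python3 - <<'E'
from h import *
z=np.load('w2.npz');P=z['P'];Z=P[...,2]
v,u=np.mgrid[:384,:512]
m=(u>240)&(u<275)&(v>236)&(v<320)&(Z>.213)&(Z<.224)&(abs(P[...,1]+.223)<.008)
rect(P,m,'handle top');q=P[m]
for k in(0,1):print(np.round(np.percentile(q[:,k]*1000,[0.5,2,50,98,99.5]),1))
c=(u>255)&(u<260)&(v>206)&(v<320)&(Z>.15)
w=P[c];print('front face x, z>.18<.21',np.median(w[(w[:,2]>.182)&(w[:,2]<.212)][:,0]))
print('tang front x',np.median(w[(w[:,2]<.172)][:,0]),(w[:,2]<.172).sum())
E
```

```text
handle top 2152 [ 582.9 -223.5] [41.2 15.8] 2.36 zmed 0.2184
[563.4 564.7 586.2 602.4 602.7]
[-230.7 -230.4 -223.3 -216.1 -215.6]
front face x, z>.18<.21 0.6025980622541462
tang front x 0.5974408424193667 4
```

carry_out:
  series: "0.003 0.0004 -0.025 0.1;0 0 -0.03 0;0 0 -0.02 0;0 0 0 0;0 0 0 0"

```text
time: 7.12
tool_pos: [0.588, -0.2243, 0.1263]
tcp_rot: [3.141, 0.028, 0.002]
wrist_force: [0.2, -0.5, 0.2]
width: 0.137
grip_force: 39.9
```

carry_out:
  series: "0 0 -0.005 0;0 0 -0.005 0;0 0 -0.004 0;0 0 -0.003 0;0 0 0 0"

```text
time: 7.75
tool_pos: [0.5869, -0.2243, 0.1078]
tcp_rot: [-3.141, -0.027, 0.001]
wrist_force: [0.2, 0.4, -1.1]
width: 0.138
grip_force: 39.9
```

carry_out:
  series: "0 0 -0.007 0;0 0 -0.007 0;0 0 -0.006 0;0 0 -0.005 0;0 0 -0.003 0;0 0 -0.002 0;0 0 0 0"

```text
time: 8.62
tool_pos: [0.5874, -0.2244, 0.0789]
tcp_rot: [3.141, 0.027, 0.0]
wrist_force: [-1.1, 1.0, 2.5]
width: 0.134
grip_force: 40.3
```

carry_out:
  series: "0 0 -0.002 0;0 0 -0.001 0;0 0 0 0"

```text
time: 9.0
tool_pos: [0.5875, -0.2245, 0.0788]
tcp_rot: [3.141, 0.028, 0.001]
wrist_force: [-7.8, 3.2, 17.8]
width: 0.131
grip_force: 42.9
```

carry_out:
  series: "0 0 0 0;0 0 0 0;0 0 0 0;0 0 0 0"
  jaw: -0.2

```text
time: 9.5
tool_pos: [0.5871, -0.2243, 0.0748]
tcp_rot: [-3.141, -0.027, 0.001]
wrist_force: [-0.1, 0.5, -0.3]
width: 0.399
grip_force: 0.0
```

carry_out:
  series: "0 0 0.02 0;0 0 0.05 0;0 0 0.05 0;0 0 0 0"

```text
time: 10.0
tool_pos: [0.5913, -0.226, 0.2034]
tcp_rot: [3.136, 0.027, 0.019]
wrist_force: [0.0, 0.8, -0.5]
width: 0.403
grip_force: 0.0
```

carry_out:
  series: "-0.0054 0.0115 0 9.01;-0.0054 0.0115 0 9.01;-0.0054 0.0115 0 9.01;-0.0054 0.0115 0 9.01;-0.0054 0.0115 0 9.01;-0.0054 0.0115 0 9.01;-0.0054 0.0115 0 9.01;-0.0054 0.0115 0 9.01;-0.0054 0.0115 0 9.01;-0.0054 0.0115 0 9.01;0 0 0 0;0 0 0 0"
  jaw: 1

```text
time: 11.5
tool_pos: [0.5334, -0.1096, 0.1954]
tcp_rot: [2.202, 2.24, -0.0]
wrist_force: [-0.6, 0.7, -0.5]
width: 1.002
grip_force: 0.0
```

```bash
python3 - <<'E'
from h import *
s=bot.read_state();print(s['time'],s['tool_pos'],yaw(s))
im,d,P,ray,p=grab('wrist');cv2.imwrite('pics/w3.png',im);np.savez('w3.npz',im=im,P=P,ray=ray,p=p)
Z=P[...,2]
rect(P,(Z>.06)&(Z<.085)&near(P,.53,-.11,.05),'head')
rect(P,(Z>.07)&(Z<.085)&near(P,.538,-.11,.03),'head top')
rect(P,(Z>.09)&(Z<.105)&near(P,.586,-.224,.03),'blade')
rect(P,(Z>.009)&(Z<.02)&(P[...,1]<.03)&(P[...,1]>-.29)&(P[...,0]<.63)&(P[...,0]>.47),'plate')
for t in('cursor','pointer_tip','head'):
  for r in spot_in('wrist',t)[:2]: print(t,round(r['score'],2),np.round(r['rect'],1),P[int(r['rect'][1]),int(r['rect'][0])])
E
```

```text
11.5 [ 0.53336644 -0.1095927   0.19539243] 0.9651744171081241
head 1054 [ 529.8 -107.4] [41.1 29.2] 0.37 zmed 0.079
head top 768 [ 538.4 -107.5] [23.6 29. ] 0.81 zmed 0.0794
blade 495 [ 586.1 -221.8] [40.2 12.3] 0.37 zmed 0.096
plate 17477 [ 553.9 -129.9] [120.1 292.8] 0.95 zmed 0.0117
cursor 0.74 [306.1 128.1  20.9   9.4] [ 0.58609861 -0.04927924  0.01895258]
pointer_tip 0.74 [241.9 197.9  20.6  51.8] [ 0.51626188 -0.11633496  0.06512206]
pointer_tip 0.56 [266.6 197.9  59.4  62.9] [ 0.54124537 -0.11112259  0.07995476]
head 0.7 [261.6 197.4  59.9  62.4] [ 0.53642625 -0.11119111  0.07998858]
head 0.55 [278.3 186.  112.6 246.3] [ 0.55819954 -0.11903085  0.01105039]
```

View pics/w3.png

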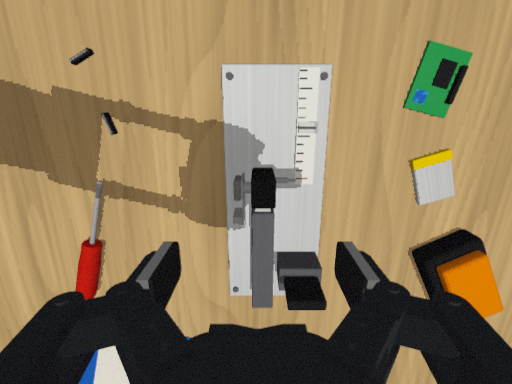

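The blade stands in the gauge at (303,275). The cursor is at (308,127) and the pointer at (295,178). Next I'll measure how far apart they are.

```bash
python3 - <<'E'
from h import *
z=np.load('w3.npz');im=z['im'];ray=z['ray'];p=z['p'];P=z['P']
cv2.imwrite('pics/w3c.png',cv2.resize(im[60:200,250:340],(540,840)[:2] if 0 else (385,600),interpolation=cv2.INTER_CUBIC))
g=im.mean(-1).astype(int)
print('cursor rows');
for v in range(118,138): print(v,g[v,296:322:2],np.round(atz(ray,p,308,v,.021)[:2]*1000,1))
print('pointer rows')
for v in range(170,192): print(v,g[v,276:316:3],np.round(atz(ray,p,296,v,.026)[:2]*1000,1))
E
```

```text
cursor rows
118 [176 200 194 194 196 218 219 219 220 220 216 201 199] [587.2 -38.5]
119 [149 219 218 219 219 219 219 219 219 219 217 200 198] [587.2 -39.5]
120 [146 219 220 219 219 220 219 219 218 219 215 201 199] [587.3 -40.6]
121 [145 212 212 212 211 211 209 191 191 188 198 198 200] [587.4 -41.7]
122 [143 195 204 205 205 205 203 189 190 179 175 194 199] [587.5 -42.7]
123 [147 187 204 204 203 204 203 204 203 194 171 195 200] [587.6 -43.8]
124 [151 188 204 202 202 203 203 203 203 191 170 194 198] [587.6 -44.8]
125 [152 160 199 199 200 204 204 202 202 190 168 194 200] [587.7 -45.9]
126 [136 103 162 163 165 171 171 173 172 161 171 197 199] [587.8 -47. ]
127 [123  90  87  88  89  97 100 100  96  93 171 201 200] [587.9 -48.1]
128 [140 119 114 116 114 114 114 115 113 101 170 199 200] [587.9 -49.1]
129 [161 138 184 185 183 185 185 183 184 169 172 198 200] [588.  -50.2]
130 [168 144 203 202 202 203 202 202 203 186 172 200 200] [588.1 -51.3]
131 [170 143 202 202 203 202 203 203 203 185 172 200 200] [588.2 -52.4]
132 [167 154 202 204 202 201 203 203 202 188 175 199 201] [588.3 -53.4]
133 [165
[... 1370 characters left out ...]

183 [ 98 118 122 124 130 136 137 148 156 214 215 214 210 194] [ 577.6 -110.9]
184 [109 128 133 130 131 135 139 136 150 204 202 205 201 197] [ 577.7 -112.1]
185 [107 128 131 132 131 134 134 130 143 198 193 197 197 194] [ 577.8 -113.3]
186 [110 130 130 131 133 133 131 130 143 197 194 197 196 195] [ 577.9 -114.5]
187 [110 128 134 132 131 136 131 178 179 198 193 195 197 196] [ 577.9 -115.8]
188 [149 178 181 178 179 182 181 197 196 197 193 195 197 194] [ 578. -117.]
189 [169 196 200 198 199 201 198 194 195 196 194 196 197 193] [ 578.1 -118.2]
190 [168 198 200 199 197 201 198 196 196 197 195 196 196 195] [ 578.1 -119.4]
191 [191 195 200 198 198 201 198 194 195 196 194 197 196 195] [ 578.2 -120.6]
```

View pics/w3c.png

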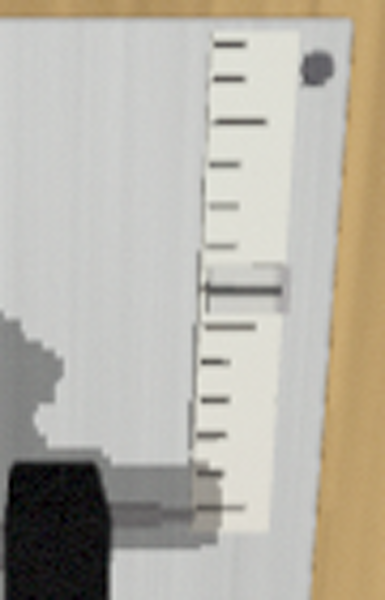

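Marks 0 and 50 sit at rows 178 and 136 of the full picture, and the cursor line at 127.4 reads about 58.5 mm. Now I'll descend onto the head.

carry_out:
  series: "0 0.001 -0.04 0;0 0 -0.04 0;0 0 -0.035 0;0 0 -0.02 0;0 0 -0.007 0;0 0 0 0;0 0 0 0"

```text
time: 12.58
tool_pos: [0.5344, -0.1087, 0.0545]
tcp_rot: [2.199, 2.241, 0.002]
wrist_force: [-0.0, -0.2, 0.5]
width: 0.999
grip_force: 0.0
```

carry_out:
  series: "0 0 0 0;0 0 0 0;0 0 0 0;0 0 0 0;0 0 0 0;0 0 0 0;0 0 0 0;0 0 0 0"
  jaw: -1
  grip_force: 40

```text
time: 13.58
tool_pos: [0.5336, -0.1083, 0.0541]
tcp_rot: [-2.2, -2.243, -0.0]
wrist_force: [1.5, 2.5, 6.0]
width: 0.396
grip_force: 43.8
```

carry_out:
  series: "0 0.005 0 0;-0.0002 0.01 0 0;-0.0002 0.01 0 0;-0.0002 0.01 0 0;-0.0002 0.01 0 0;-0.0002 0.009 0 0;0 0.003 0 0;0 0 0 0;0 0 0 0;0 0 0 0"

```text
time: 14.82
tool_pos: [0.5327, -0.0525, 0.0541]
tcp_rot: [2.199, 2.242, -0.002]
wrist_force: [1.0, -4.4, 5.1]
width: 0.396
grip_force: 43.8
```

```bash
python3 - <<'E'
from h import *
s=bot.read_state();print(s['time'],s['tool_pos'],s['wrist_force'],s['width'])
im,d,P,ray,p=grab('wrist');np.savez('w4.npz',im=im,P=P,ray=ray,p=p)
im2,*_=grab('scene')
cv2.imwrite('pics/w4.png',np.hstack([im[:,150:400],cv2.resize(im2[130:220,150:260],(469,384),interpolation=cv2.INTER_CUBIC)]))
E
```

```text
14.825 [ 0.53267953 -0.05249806  0.05410263] [ 1.03472898 -4.36587549  5.06820474] 0.39636222827159695
```

View pics/w4.png

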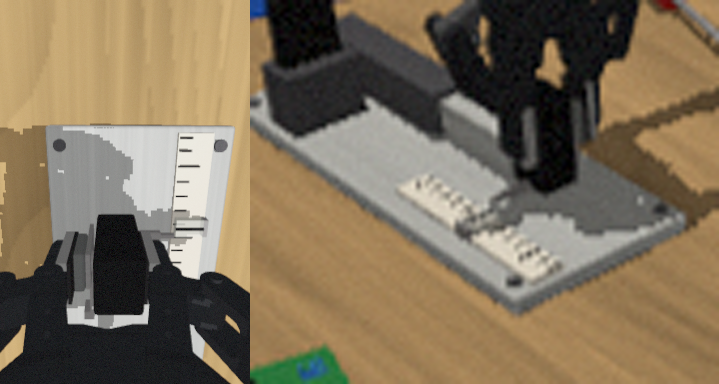

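The head came along with the fingers. In the wrist view the cursor line is at about row 229 and the pointer at about row 237, so I'll measure the gap that is left.

```bash
python3 - <<'E'
from h import *
z=np.load('w4.npz');im=z['im'];ray=z['ray'];p=z['p']
g=im.mean(-1).astype(int);print(p)
for v in range(216,254): print(v,'ptr',g[v,314:330:2],'cur',g[v,326:362:4],np.round(atz(ray,p,324,v,.026)[1]*1000,1),np.round(atz(ray,p,340,v,.021)[1]*1000,1))
E
```

```text
[0.53091274 0.02487642 0.18230932]
216 ptr [143 145 142 142 144 161 158 160] cur [158 159 158 167 159 160 196 212 207] -37.8 -39.6
217 ptr [142 145 145 139 144 156 148 147] cur [148 149 150 158 149 147 146 156 207] -38.5 -40.3
218 ptr [143 145 142 142 151 151 143 140] cur [143 141 142 144 143 144 141  91 206] -39.1 -41.0
219 ptr [145 142 143 139 154 146 141 141] cur [141 143 142 142 143 142 139  92 195] -39.8 -41.7
220 ptr [142 145 141 141 154 141 156 180] cur [156 182 179 181 182 181 174 141 179] -40.5 -42.4
221 ptr [144 145 143 141 159 141 164 206] cur [164 208 206 207 207 207 201 172 183] -41.2 -43.1
222 ptr [143 144 144 140 162 139 167 212] cur [167 212 213 211 213 213 205 176 191] -41.9 -43.8
223 ptr [142 145 143 139 158 108 149 197] cur [149 197 198 213 211 211 202 176 194] -42.6 -44.5
224 ptr [144 143 143 136 156  86 152 191] cur [152 189 192 212 212 212 202 174 197] -43.3 -45.2
225 ptr [144 142 145 136 159 119 173 205] cur [173 205 205 212 213 212 200 176 200] -44.0 -46.0
226 ptr [145 144 142 134 160 133 192 213] cur [192 212 213 212 212 211 198 174 206] -44.6 -46.7
227 ptr [
[... 1882 characters left out ...]
228 227 207 209] -58.9 -61.4
247 ptr [ 65 209 140 229 229 230 229 229] cur [229 230 230 228 230 229 227 207 209] -59.6 -62.1
248 ptr [ 51 207 138 229 228 230 229 228] cur [229 229 230 229 230 229 227 205 210] -60.4 -62.9
249 ptr [ 32 174 137 225 175 178 177 179] cur [177 176 229 230 229 229 227 207 210] -61.1 -63.7
250 ptr [ 27 103 139 221  56  57  56  28] cur [ 56  32 229 230 228 229 224 206 210] -61.8 -64.4
251 ptr [ 27  54 141 226 201 201 201 199] cur [201 199 228 229 229 229 223 204 209] -62.6 -65.2
252 ptr [ 30  41 137 229 229 229 229 230] cur [229 229 228 229 229 229 222 204 209] -63.3 -65.9
253 ptr [ 32  31 129 229 229 230 229 229] cur [229 229 229 228 228 229 220 204 209] -64.1 -66.7
```

carry_out:
  series: "0 0.0016 0 0;0 0.0016 0 0;0 0 0 0;0 0 0 0;0 0 0 0;0 0 0 0"

```text
time: 15.68
tool_pos: [0.5326, -0.0493, 0.0541]
tcp_rot: [2.199, 2.242, -0.002]
wrist_force: [0.5, -4.2, 5.0]
width: 0.399
grip_force: 43.6
```

```bash
python3 - <<'E'
from h import *
s=bot.read_state();print(s['tool_pos'],s['wrist_force'])
im,d,P,ray,p=grab('wrist');g=im.mean(-1).astype(int)
cv2.imwrite('pics/w5.png',cv2.resize(im[200:270,290:380],(720,560),interpolation=cv2.INTER_CUBIC))
for v in range(222,246): print(v,'ptr',g[v,310:324:2],'cur',g[v,326:362:4],np.round(atz(ray,p,324,v,.026)[1]*1000,1),np.round(atz(ray,p,340,v,.021)[1]*1000,1))
im,d,P,ray,p=grab('top');Z=P[...,2]
rect(P,(Z>.085)&(Z<.105)&near(P,.586,-.224,.03),'blade')
E
```

```text
[ 0.53259789 -0.04931717  0.05408089] [ 0.50156464 -4.24911154  5.01014381]
222 ptr [141 141 144 144 143 141 162] cur [144 142 140 155 144 143 130  96 207] -38.7 -40.6
223 ptr [141 143 143 144 144 138 161] cur [140 144 144 143 144 145 128  95 207] -39.4 -41.3
224 ptr [141 141 144 145 143 136 162] cur [156 168 170 170 169 168 155 109 207] -40.1 -42.0
225 ptr [143 142 144 144 144 138 163] cur [176 202 201 202 203 201 190 159 203] -40.8 -42.8
226 ptr [142 142 146 145 144 132 163] cur [192 213 213 213 214 212 198 175 205] -41.5 -43.5
227 ptr [141 142 146 144 143 132 159] cur [186 203 206 211 214 214 197 176 207] -42.1 -44.2
228 ptr [142 143 144 144 143 133 154] cur [172 187 196 214 213 212 198 176 208] -42.8 -44.9
229 ptr [142 142 143 143 141 130 158] cur [199 203 206 212 213 212 197 175 206] -43.5 -45.6
230 ptr [137 144 145 143 141 130 160] cur [213 213 212 213 212 211 196 176 208] -44.2 -46.4
231 ptr [124 142 144 145 144 129 161] cur [178 179 179 177 177 178 162 176 207] -45.0 -47.1
232 ptr [113 123 124 122 125 115 135] cur [ 92  92  95  92  93  92  85 176 206] -45.7 -47.8
233 ptr [110
[... 537 characters left out ...]
.2
239 ptr [128 140 144 141 138 135 155] cur [212 213 213 229 229 231 206 176 208] -50.6 -53.0
240 ptr [152 191 195 143 145 143 121] cur [202 201 201 211 230 229 223 177 209] -51.4 -53.7
241 ptr [124 210 213 193 142 145  43] cur [142 143 142 144 215 229 229 196 208] -52.1 -54.4
242 ptr [ 48 183 213 211 144 147 109] cur [110 109 108 112 220 230 229 209 209] -52.8 -55.2
243 ptr [ 27 111 213 212 140 195 207] cur [151 163 208 208 229 230 229 207 210] -53.5 -55.9
244 ptr [ 28  37 186 210 143 213 230] cur [163 176 230 229 230 230 229 206 210] -54.3 -56.7
245 ptr [ 34  31 132 211 139 213 230] cur [212 214 230 230 230 230 230 208 210] -55.0 -57.4
blade 93 [ 586.  -223.9] [39.9 12.4] 0.93 zmed 0.0959
```

View pics/w5.png

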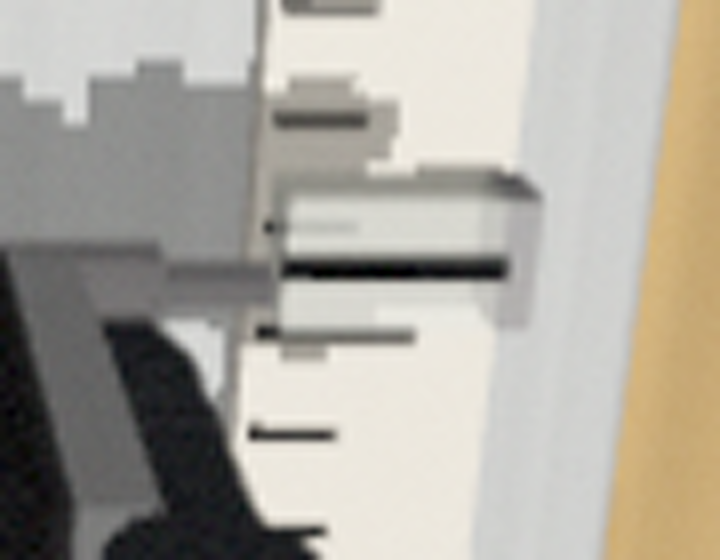

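The pointer's top face (about -48.8 mm) is level with the cursor line (-48.9 mm), and the blade is still seated. Handing in.

```bash
python3 -c "
from workcell import bot
print(bot.finish_job())"
```

```text
the job is handed in; nothing more can be done
None
```

I handed the job in: the fence blade is seated and released in the gauge slot, and the gripper is holding the released arm with its pointer measured about 0.1 mm from the cursor line; the judge's verdict was not shown.

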